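# Store the gauge block in the sheet rack

## Task

Set the thicker of the two square gauge blocks on the handled tray while the tray is still on the table, then carry the tray by its handle to the two-bay rack and slide it, with the block on it, fully home to the back stop on the one empty pair of rails in the bay nearer to the robot. Let go of it there, and leave the stored sheets, the thinner block and the other things where they are.

Things in the scene. Friction and masses are not known exactly. Their poses are not given: they have to be found in the camera images.
- rack: fixed rack, grey posts on a dark base, 126 deep x 240 wide x 165 mm tall, front and top open. Two bays, each 108 mm wide, centred at y = +57 mm (near bay, nearer the robot) and -57 mm (far bay); each has 3 rail pairs. Rails run x -60 to +60 mm; a back strap (face at x = +56 mm) is each bay's stop. Origin: centre of underside; x points from the front into the rack, y towards the near bay, z up.
- near_low (a point): on the rack's near bay: centre of the lowest rail pair, level with the tops of its rails (35 mm above the table). A sheet fully home has its underside's centre within a few mm of this point. x points into the rack, y across the bay away from the far bay, z up.
- near_mid (a point): on the rack's near bay: centre of the middle rail pair, level with the tops of its rails (83 mm above the table). A sheet fully home has its underside's centre within a few mm of this point. x points into the rack, y across the bay away from the far bay, z up.
- near_high (a point): on the rack's near bay: centre of the highest rail pair, level with the tops of its rails (131 mm above the table). A sheet fully home has its underside's centre within a few mm of this point. x points into the rack, y across the bay away from the far bay, z up.
- far_bay (a point): on the rack's far bay: centre of its middle rail pair (83 mm above the table); same axes as the rack. Each rail, in both bays, is 4 mm thick and juts 14 mm in from the bay's side, with an upright leg to 9 mm above the rail as side guide.
- tray: handled tray: aluminium sheet 110 (x) x 100 mm, 3 thick, edges turned up to 10 mm. A flat neck (18 wide, 4 thick) at its -x end carries an upright black handle block, 22 (x) x 24 (y) mm, 4 to 34 mm above the underside, centred at x = -125 mm. 0.16 kg. Starts on the table, handle roughly to -y; goes into the rack +x end first. Origin: centre of the sheet's underside; x away from the handle, z up.
- block_thick: the thicker square ground steel gauge block, 26 x 26 x 25 mm tall, 0.13 kg, loose on the table. Origin: centre of the underside, z up; x, y along its sides.
- block_thin: the thinner square gauge block, 26 x 26 x 11 mm tall, loose on the table; it and the thick one may have swapped places. Origin: centre of the underside. Must stay where it is.
- sheet_low: loose plain aluminium sheet stored on a bay's lowest rail pair: 110 deep x 100 wide, edges 10 mm tall, no handle, a clear square end-mill tube lying on it (up to 22 mm over the underside). Origin: centre of underside; x points into the rack. It may be in either bay: of the three stored sheets two are in the near bay, one in the far bay. Must stay where it is.
- sheet_mid: loose plain aluminium sheet stored on a bay's middle rail pair: 110 deep x 100 wide, edges 10 mm tall, no handle, a ground steel roll lying on it (up to 22 mm over the underside). Origin: centre of underside; x points into the rack. It may be in either bay: of the three stored sheets two are in the near bay, one in the far bay. Must stay where it is.
- sheet_high: loose plain aluminium sheet stored on a bay's highest rail pair: 110 deep x 100 wide, edges 10 mm tall, no handle, a clear square end-mill tube lying on it (up to 22 mm over the underside). Origin: centre of underside; x points into the rack. It may be in either bay: of the three stored sheets two are in the near bay, one in the far bay. Must stay where it is.
- oil_bottle: oil bottle with a long spout, 43 mm across, 142 mm tall, standing loose at the back of the table. Origin: centre of the underside. Leave alone.

How it is judged:
By the outcome, as a careful person would: the job done as asked, in the order asked, and still so for the second after the job is handed in, with the robot touching nothing.
It also fails if it takes over 54 s, if anything falls off the work surface, if the arm or the gripper's body presses on something with over 40 N, if the wrist force passes 120 N, or if a joint passes its speed limit or range.

## Robot

A 6-joint arm with a two-finger parallel gripper is mounted at the origin on the work surface; the furniture and walls round the work are solid. World frame = base frame: x ahead of the robot, y to its left, z up, the work surface at z = 0. Lengths are in mm, angles in rad, forces in N, time in s.
With the tool pointing down it reaches from about 350 to 775 mm from the base axis. Payload 5.5 kg.
Tool frame: the origin (TCP) lies midway between the tips of the shut fingers; the grasp point (between the pads) lies pinch_z behind it (pinch_z is the distance from the TCP to the grasp point, in mm); z points along the fingers, y is the line along which they close (so a half turn about z gives the same grasp; the last joint's range is limited). The gripper opens to 85 mm and grips with 20 to 120 N. Pads are 22 mm wide; open, the fingers measure 114 mm over their backs; the gripper's body (76 mm by 85 mm) begins 54 mm behind the grasp point. The pads swing forward as they close: fully open they stand 13 mm farther back than shut.
Start: joints at [-1.309, 0.313, 0.046, 1.304, 0, 1.431], TCP at [224.868, -529.25, 231.323] pointing down, gripper open.
Joint ranges: [-2.76, 2.76], [-0.86, 1.69], [-1.03, 1.26], [-2.2, 2.34], [-1.47, 1.5], [-3.14, 3.14]. Speed limits (rad/s): [2.57, 2.57, 3.14, 3.14, 3.14, 3.14].

## Interface

Orientations are given as a rotation vector (axis times angle).
In Python, from plant import sense, grab_frame, close_job, pinch_z gives the robot as it stands.
- The arm moves only by the shell command python3 -m creep 'ROWS' [OPENING] [FORCE]. ROWS is text: rows parted by semicolons, each of 4 numbers parted by spaces: the shift along the tool's x, y, z in units of 25 mm (1.0 is 25 mm), then the turn about the tool's z in rad. In form: dx dy dz turn; .... A call has 1 to 8 rows; each row shifts and turns the commanded pose from where the row before left it, along the tool's axes as they then stand; what a row does not reach is not made up. A row lasts 1/12 s, in which the tool goes at most 41.7 mm and 7.16 degrees, less where a joint would pass 70% of its speed; a pose out of reach is approached as far as the arm can. A call is refused whole if a number of a shift passes 1 or a number of a turn 0.125, either way. A call with a gripper value outside its range is refused whole. OPENING is the opening, from 0 (shut) to 1 (fully open), set as the call begins (- or left out, the last holds). The fingers move at their own pace and stop on an object; FORCE is the grip in N (left out, the last holds). Time passes only in rows, so rows that do not move let the fingers close. It gives the time, the measured TCP pose, the force, the opening and the grip force at its end, in the units of the state.
- sense(): the state, without advancing time (a new reading comes with each control period).
- grab_frame(name): name is "scene" or "top"; returns a dict with "color" (400x640x3 uint8, red, green, blue), "z_map" (400x640 float32, mm along the optical axis (not along the pixel's ray), 0 where there is no reading), "K" (3x3 intrinsics, pixels), "R" (3x3) and "t" (3): a world point X has camera coordinates R X + t. Camera axes: x right, y down, z forward; pixel columns grow to the right and rows downward; lengths in mm; the calibration is good to about 2 mm. A picture is of the moment at which its call begins.
- close_job(): hands the job in; it is judged then, once.
The state is a dict: "t": time; "q": joint angles; "qvel": joint speeds; "effort": joint torques, N m; "tcp_pos": TCP position; "tcp_rot": TCP orientation; "contact_force": force on the tool from outside, world axes, zero at the start; "wrist_torque": the same for the moment, N m; "opening": opening from 0.0 (shut) to 1.0 (fully open); "gripper_force": force on a finger pad.
Only numpy, scipy, OpenCV 4.12 (cv2) and the standard library are available. Lean on these libraries where they do the work, as an engineer would, in place of code of your own. Each camera call takes 0.05 s, during which the arm holds its last target. There are 200 camera calls.

## Working session

There is one attempt and no reset: what is moved stays moved. The work goes in short steps, Python scripts to look and compute and a shell command to move; the robot and the scene stay as the last step left them, time stands still between calls to the robot, and variables do not carry over. Pictures are saved under pics/ and viewed, at most 10 in all, crops included, and the job is handed in when it is done.

```bash
ls; mkdir -p pics
python3 - <<'E'
from plant import *
import cv2,numpy as np
s=sense();print(s,pinch_z)
for n in("scene","top"):
    f=grab_frame(n);np.savez(f"pics/{n}0.npz",**f);cv2.imwrite(f"pics/{n}0.png",f["color"][:,:,::-1]);print(n,f["K"],f["R"],f["t"])
E
```

```text
pics
{'t': 0.0, 'q': array([-1.30863025e+00,  3.14034475e-01,  4.49992651e-02,  1.30359242e+00,
       -9.51819410e-06,  1.43117890e+00]), 'qvel': array([-0.00092997,  0.00136964,  0.00015289, -0.00107667, -0.00096791,
        0.00015287]), 'effort': array([-3.13799792e-04, -4.80629182e+01,  2.98532313e+01,  1.96522521e-02,
       -8.69033511e-05,  1.16275220e-05]), 'tcp_pos': array([ 224.70861135, -528.73273521,  230.39777394]), 'tcp_rot': array([-3.07662162e+00, -6.26518933e-01,  1.90963230e-04]), 'contact_force': array([0.51580498, 0.07963781, 0.55188373]), 'wrist_torque': array([-0.01006847, -0.0050726 ,  0.01937169]), 'gripper_force': 0.0, 'opening': 0.997978487062257} 18.700000000000003
scene [[415.13111002   0.         323.21826054]
 [  0.         415.13111002 200.31239841]
 [  0.           0.           1.        ]] [[ 0.88980965 -0.45563269 -0.02525152]
 [-0.24902104 -0.43845623 -0.86356509]
 [ 0.3823968   0.77469671 -0.50360471]] [-564.99169059  201.55669008  864.94935303]
top [[512.83909544   0.         321.3607557 ]
 [  0.         512.83909544 201.46145243]
 [  0.           0.           1.        ]] [[ 0.01833982 -0.99975198 -0.01263468]
 [-0.99298465 -0.01673638 -0.11705292]
 [ 0.11681243  0.01469278 -0.99304531]] [-131.55527052  576.1786205  1362.39167041]
```

View pics/scene0.png

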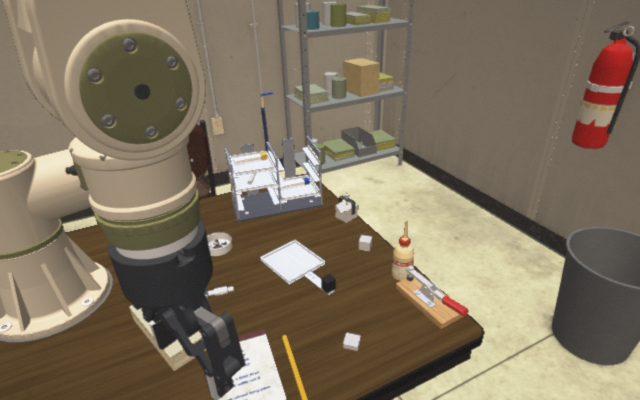

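View pics/top0.png

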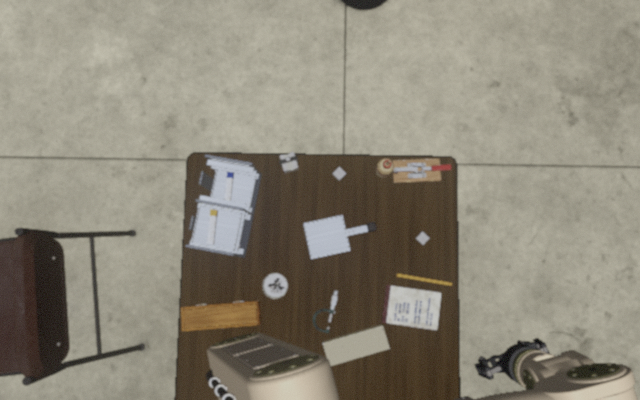

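The scene view shows the rack at (275,180), tray (293,262) with handle (328,284), and blocks at (365,242) and (352,341). In the top view the rack is at (223,205), the tray at (327,237), the handle at (370,229) and the blocks at (339,173) and (422,238).

Run:
```python
import cv2,numpy as np
s=cv2.imread("pics/scene0.png");t=cv2.imread("pics/top0.png")
r=lambda im,x,y,w,h,k:cv2.resize(im[y:y+h,x:x+w],None,fx=k,fy=k,interpolation=cv2.INTER_CUBIC)
cv2.imwrite("pics/c1.png",np.hstack([r(s,222,135,110,85,5.0)[:425], np.vstack([r(s,345,222,40,34,5.5),r(s,335,325,40,34,5.5),np.zeros((51,220,3),np.uint8)])]))
cv2.imwrite("pics/c2.png",r(t,180,148,260,120,3.05))
```

```text
(no output)
```

View pics/c1.png

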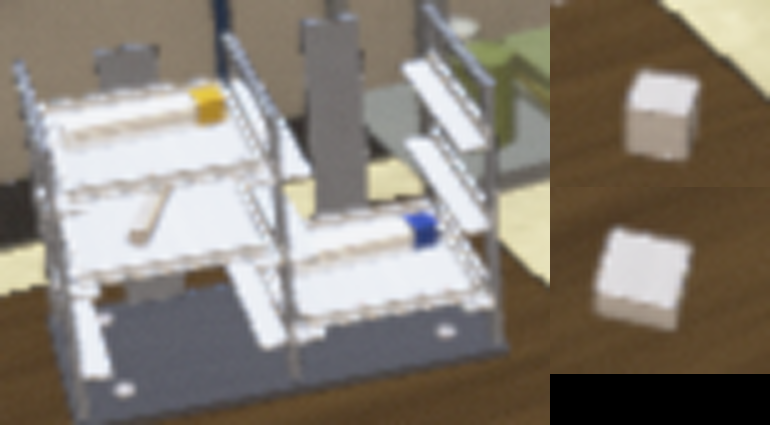

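View pics/c2.png

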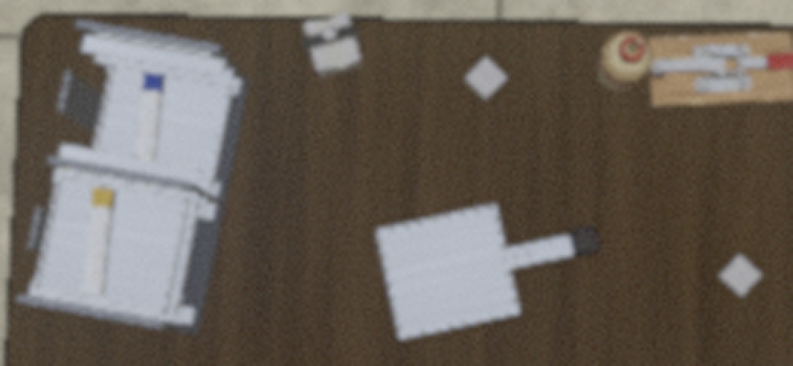

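Near bay: the top and middle rails hold sheets (yellow tube, roll), and the lowest is empty (bare rails at crop (90,330) and (255,305)). The far bay's sheet is on its low pair. The thick block is the upper one in the crop, at scene (365,242) and top (339,173). The thin one is at top (422,238).

```bash
cat > h.py <<'E'
import numpy as np,cv2
def cloud(f):
    z=f["z_map"];v,u=np.mgrid[:400,:640];K=f["K"]
    P=np.stack([(u-K[0,2])/K[0,0]*z,(v-K[1,2])/K[1,1]*z,z],-1)
    W=(P-f["t"])@f["R"];W[z==0]=np.nan;return W
def ray(f,p):
    d=f["R"].T@np.linalg.inv(f["K"])@np.array([*p,1.]);return -f["R"].T@f["t"],d/np.linalg.norm(d)
def tri(fa,pa,fb,pb):
    a,d=ray(fa,pa);b,e=ray(fb,pb);s=np.linalg.lstsq(np.stack([d,-e],1),b-a,rcond=None)[0]
    A,B=a+s[0]*d,b+s[1]*e;return ((A+B)/2).round(1),round(np.linalg.norm(A-B),1)
def rect(W,lo,hi,zl,zh):
    m=(W[...,2]>zl)&(W[...,2]<zh)&(W[...,0]>lo[0])&(W[...,0]<hi[0])&(W[...,1]>lo[1])&(W[...,1]<hi[1])
    P=W[m]; 
    return len(P),cv2.minAreaRect(P[:,:2].astype(np.float32)),np.median(P,0).round(1),P.mean(0).round(1)
E
python3 - <<'E'
from h import *
t=dict(np.load("pics/top0.npz"));s=dict(np.load("pics/scene0.npz"))
T=cloud(t);S=cloud(s)
for n,p in dict(thick=(339,173),thin=(422,238),tray=(327,237),handle=(370,229),neck=(357,231),table=(300,270)).items(): print(n,T[p[1],p[0]].round(1))
c1=lambda X,Y:(222+X/5-.4,135+Y/5-.4); c2=lambda X,Y:(180+X/3.05-.34,148+Y/3.05-.34)
# thick top centre, thin top centre
print("thick",tri(s,(345+115/5.5-.4,222+92/5.5-.4),t,c2(487,77)))
print("thin",tri(s,(335+97/5.5-.4,325+(262-187)/5.5-.4),t,c2(741,275)))
for n,p,zl,zh in (("thick",(339,173),12,40),("thin",(422,238),5,30),("handle",(370,229),20,50)):
    c=T[p[1],p[0]];print(n,"top",rect(T,c-30,c+30,zl,zh));print(n,"scene",rect(S,c-30,c+30,zl,zh))
c=T[237,327];print("tray",rect(T,c-90,c+65,1.5,14),rect(S,c-90,c+65,1.5,14))
# rack
for Z in ((10,20),(120,170)):
  print("rack",Z,rect(T,(300,100),(800,460),*Z),rect(S,(300,100),(800,460),*Z))
for X,Y in((82,40),(245,85),(60,155),(218,200),(22,300),(193,323),(240,80)): p=c2(X,Y);print((X,Y),T[round(p[1]),round(p[0])].round(1))
E
```

```text
thick [ 659.  -168.4   25.4]
thin [ 485.  -398.    11.4]
tray [ 483.4 -138.3    7.2]
handle [ 505.5 -253.8   36.4]
neck [ 501.1 -220.4   10.3]
table [392.  -66.    4.4]
thick (array([ 659.7, -169.5,   26. ]), np.float64(1.1))
thin (array([ 486.7, -399.9,   13.2]), np.float64(2.8))
thick top (98, ((658.4028930664062, -168.59683227539062), (25.394041061401367, 25.639244079589844), 46.57918167114258), array([ 658.2, -168.4,   24. ]), array([ 657.9, -168.4,   23.4]))
thick scene (127, ((659.2112426757812, -170.71603393554688), (30.405805587768555, 25.795394897460938), 46.50538635253906), array([ 656.9, -174.3,   23.9]), array([ 657.1, -173.6,   22.2]))
thin top (115, ((484.9544372558594, -402.7127990722656), (41.66225051879883, 56.662601470947266), 82.15849304199219), array([ 484.9, -400.2,   10.4]), array([ 484.4, -399.8,   10.4]))
thin scene (211, ((486.72186279296875, -401.063232421875), (27.874711990356445, 26.146427154541016), 46.417022705078125), array([ 485.3, -402.5,   10.9]), array([ 485.5, -402.5,   10.7]))
handle top (75, ((513.190185546875, -258.4446105957031), (23.3029823303
[... 888 characters left out ...]
8), (98.27584075927734, 191.3824920654297), 87.62593841552734), array([499.7, 181.5,  11. ]), array([498.6, 164.8,  12.3]))
rack (120, 170) (2458, ((553.8762817382812, 139.94119262695312), (107.2081298828125, 238.37591552734375), 83.39115142822266), array([511.2, 146.1, 135.3]), array([523.7, 147.9, 140.1])) (1243, ((553.9600219726562, 139.4361572265625), (104.8630142211914, 235.6456756591797), 82.59211730957031), array([517.9, 145.2, 140.2]), array([535.8, 151.9, 143.1]))
(82, 40) [691.  202.8   3.7]
(245, 85) [650.4  51.8   5.6]
(60, 155) [5.862e+02 2.213e+02 4.000e-01]
(218, 200) [544.   70.   28.3]
(22, 300) [447.7 202.6 166.8]
(193, 323) [432.5  89.   21.2]
(240, 80) [651.1  53.6  33.9]
```

```bash
cat >> h.py <<'E'
def rack2w(p,P): # p=x,y,yaw of the rack
    c,s=np.cos(p[2]),np.sin(p[2]);P=np.atleast_2d(np.array(P,float));return np.c_[p[0]+c*P[:,0]-s*P[:,1],p[1]+s*P[:,0]+c*P[:,1],P[:,2]]
def proj(f,W):
    C=W@f["R"].T+f["t"];return C[:,:2]/C[:,2:]*np.diag(f["K"])[:2]+f["K"][:2,2]
E
python3 - <<'E'
from h import *
from scipy.optimize import least_squares
t=dict(np.load("pics/top0.npz"));s=dict(np.load("pics/scene0.npz"))
C=np.array([[108,375],[263,345],[480,230],[460,150],[403,70],[80,420],[507,350]])/5+[221.6,134.6]
M=[[-60,97,35],[-60,17,35],[-60,-97,83],[-60,-97,131],[60,-97,131],[-63,120,0],[-63,-120,0]]
r=least_squares(lambda p:(proj(s,rack2w(p,M))-C).ravel(),[554,140,1.45],loss="soft_l1")
print(r.x,np.degrees(r.x[2]));print((proj(s,rack2w(r.x,M))-C).round(1).tolist())
L=[]
for b in(57,-57):
  for z in(35,83,131):
    for y in(40,-40,54,-54):
      zz=z+(9 if abs(y)==54 else 0);L.append(((-60,b+y,zz),(60,b+y,zz)))
for a in(-63,63):L.append(((a,-120,0),(a,120,0)))
for y in(-120,120):L.append(((-63,y,0),(63,y,0)));L+= [((-63,y,0),(-63,y,165))]
def ov(im,f,x,y,w,h,k,p):
    c=cv2.resize(im[y:y+h,x:x+w],None,fx=k,fy=k,interpolation=cv2.INTER_CUBIC)
    for a,b in L:
        q=((proj(f,rack2w(p,[a,b]))-[x,y]+.5)*k).round().astype(int);cv2.line(c,q[0].tolist(),q[1].tolist(),(0,0,255) if max(a[1],b[1])<=0 else (0,160,0),1)
    return c
a=ov(cv2.imread("pics/scene0.png"),s,225,135,105,90,4,r.x);b=ov(cv2.imread("pics/top0.png"),t,185,150,78,110,5,r.x)
o=np.zeros((550,810-10,3),np.uint8);o[:360,:400]=a[:,:400];o[:550,410:800]=b
cv2.imwrite("pics/ov.png",o)
E
```

```text
[553.53520971 129.56385393   1.3982275 ] 80.11253473983605
[[0.8, -1.0], [-0.1, -0.3], [-3.1, -0.0], [0.3, -0.3], [0.0, -1.3], [-0.6, 3.4], [0.8, 1.6]]
```

View pics/ov.png

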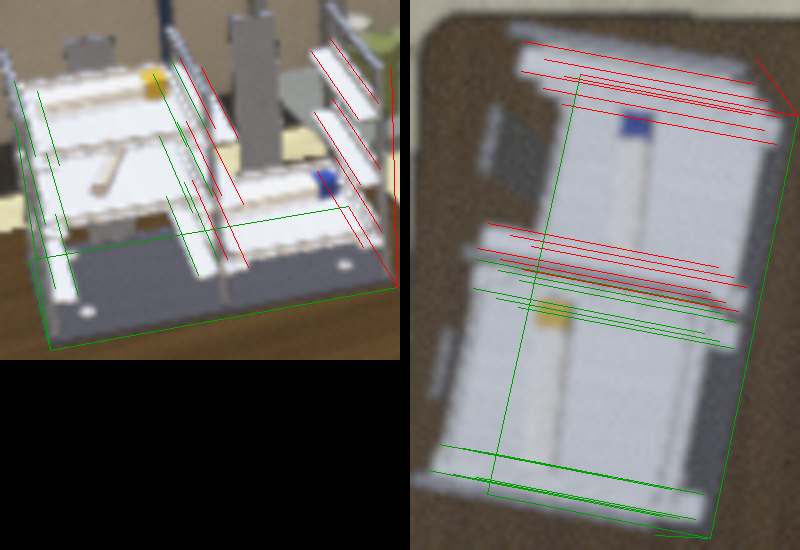

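Run:
```python
from h import *
from scipy.optimize import least_squares
t=dict(np.load("pics/top0.npz"));s=dict(np.load("pics/scene0.npz"))
C=np.array([[108,375],[263,345],[460,150],[403,70],[80,420],[507,350]])/5+[221.6,134.6]
M=[[-60,97,35],[-60,17,35],[-60,-97,131],[60,-97,131],[-63,120,0],[-63,-120,0]]
D=(np.array([[737,350],[518,75],[487,225],[708,497],[705,531],[787,121]])-[410,0])/5+[184.5,149.5]
N=[[-60,17,35],[60,-97,131],[60,-17,131],[-60,97,35],[-63,120,0],[-63,-120,0]]
fs=lambda p:(proj(s,rack2w(p,M))-C).ravel();ft=lambda p:(proj(t,rack2w(p,N))-D).ravel()
for n,f in(("s",fs),("t",ft),("both",lambda p:np.r_[fs(p),ft(p)])):
    r=least_squares(f,[554,140,1.4],loss="soft_l1");print(n,r.x.round(3),np.degrees(r.x[2]).round(2),f(r.x).round(1))
    print(" near_low",rack2w(r.x,[0,57,35]).round(1),"handle goal",rack2w(r.x,[-125,57,35]).round(1))
# tray
E2=np.array([[376,228],[498,204],[521,314],[400,340],[586,240]])/3.05+[179.66,147.66]
TM=[[55,-50,10],[-55,-50,10],[-55,50,10],[55,50,10],[-125,0,34]]
g=lambda p:(proj(t,rack2w(p,TM))-E2).ravel()
r=least_squares(g,[485,-140,1.7],loss="soft_l1");print("tray",r.x,np.degrees(r.x[2]),g(r.x).round(1));print("handle",rack2w(r.x,[-125,0,34]))
print("scene px of tray pts",proj(s,rack2w(r.x,TM)).round(1).tolist())
im=cv2.imread("pics/scene0.png")[232:302,250:345];c=cv2.resize(im,None,fx=8,fy=8,interpolation=cv2.INTER_CUBIC)
for q in proj(s,rack2w(r.x,TM)): cv2.circle(c,[int(v) for v in (q-[250,232]+.5)*8],3,(0,0,255),-1)
cv2.imwrite("pics/tray.png",c)
```

```text
s [553.214 130.218   1.397] 80.06 [ 0.6 -1.1 -0.3 -0.3  0.  -0.4 -0.2 -1.3 -0.8  3.3  0.6  1.6]
 near_low [[497.1 140.1  35. ]] handle goal [[475.5  16.9  35. ]]
t [552.196 130.12    1.411] 80.83 [-0.8 -0.1 -0.1 -0.2 -0.3  0.4 -0.8 -0.3  1.4  1.7  1.6 -0.9]
 near_low [[495.9 139.2  35. ]] handle goal [[476.   15.8  35. ]]
both [552.494 130.05    1.408] 80.65 [ 0.6 -0.9 -0.3 -0.3 -0.1 -0.5 -0.7 -1.4 -0.7  3.6  0.5  1.4 -0.8 -0.1
  0.1 -0.3 -0.2  0.2 -0.9 -0.4  1.2  1.6  1.7 -1. ]
 near_low [[496.3 139.3  35. ]] handle goal [[475.9  16.   35. ]]
tray [ 484.40893162 -137.56958729    1.79733649] 102.9797952988714 [ 0.5  0.5 -0.5  0.1 -0.3 -0.3  0.  -0.5  0.2  0.2]
handle [[ 512.48486161 -259.37575362   34.        ]]
scene px of tray pts [[294.8, 239.7], [324.2, 261.1], [287.9, 281.1], [259.6, 256.9], [327.3, 278.3]]
```

View pics/tray.png

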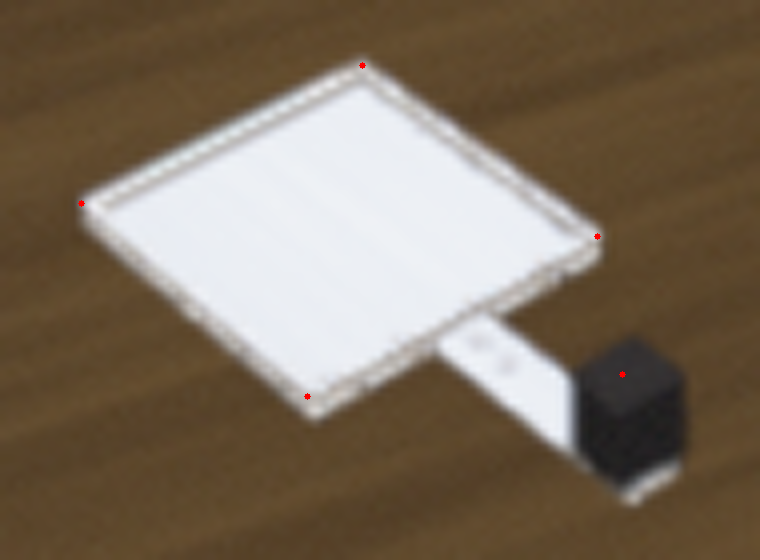

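Tray points fitted in the top view land within about a pixel on the scene view, e.g. corners (362,65) and (597,237) and handle top (622,374). The tray is therefore well fixed: centre (484,-138), yaw 103°, handle (512,-259). I'll go to the thick block next.

```bash
cat > d.py <<'E'
# d.py x y z yaw_of_tool_y(deg, mod 180): prints how far to go (turn first, then shifts in the axes after the turn)
import sys,numpy as np
from plant import sense
from scipy.spatial.transform import Rotation as R
x,y,z,a=map(float,sys.argv[1:5]);s=sense();M=R.from_rotvec(s["tcp_rot"]).as_matrix()
cur=np.degrees(np.arctan2(M[1,1],M[0,1]));d=(a-cur+90)%180-90
th=-np.radians(d);M2=M@R.from_rotvec([0,0,th]).as_matrix()
print("t",round(s["t"],2),"tcp",s["tcp_pos"].round(1),"ytool",cur.round(2),"tilt",M[2,2].round(5),"q",s["q"].round(2),"open",round(s["opening"],3),"gf",round(s["gripper_force"],1),"F",s["contact_force"].round(1))
print("turn",th.round(4),"shift units",((M2.T@(np.array([x,y,z])-s["tcp_pos"]))/25).round(3))
E
python3 -m creep '0 0 0 -.1025;0 0 0 -.1025;0 0 0 -.1025;0 0 0 -.1025;.97 .117 0 0;.97 .117 0 0;.97 .117 0 0;.97 .117 0 0' 0.75 60
python3 -m creep '.97 .117 0 0;.97 .117 0 0;.97 .117 0 0;.97 .117 0 0;.97 .117 0 0;.97 .117 0 0;.97 .117 0 0;.97 .117 0 0'
python3 -m creep '.97 .117 0 0;.97 .117 0 0;.97 .117 0 0;.97 .117 0 0;.97 .117 0 0;.97 .117 0 0;.97 .117 0 0;.97 .117 0 0'
python3 -m creep '.97 .117 .5 0;.97 .117 .5 0;.97 .117 .5 0;0 0 .5 0;0 0 0 0;0 0 0 0'
python3 d.py 659 -169 80 46.5
```

```text
t: 0.77
tcp_pos: [300.5, -466.0, 230.8]
tcp_rot: [-2.886, -1.239, -0.0]
contact_force: [0.9, -0.7, -0.1]
opening: 0.748
gripper_force: 0.0
t: 1.43
tcp_pos: [451.2, -341.2, 230.9]
tcp_rot: [-2.886, -1.24, 0.001]
contact_force: [-0.1, -0.5, 0.0]
opening: 0.75
gripper_force: 0.0
t: 2.1
tcp_pos: [601.7, -216.6, 230.7]
tcp_rot: [-2.886, -1.24, 0.001]
contact_force: [0.0, -0.1, -0.3]
opening: 0.75
gripper_force: 0.0
t: 2.6
tcp_pos: [656.6, -170.4, 179.8]
tcp_rot: [-2.884, -1.24, 0.004]
contact_force: [0.0, -1.0, -0.1]
opening: 0.748
gripper_force: 0.0
t 2.6 tcp [ 656.6 -170.4  179.8] ytool -43.46 tilt -0.99999 q [-0.37  0.54  0.26  1.3  -0.    1.96] open 0.748 gf 0.0 F [ 0.  -1.  -0.1]
turn -1.5701 shift units [-0.042  0.111  3.993]
```

```bash
python3 -m creep '.107 .03 1 0;0 0 1 0;0 0 1 0;0 0 1 0;0 0 1 0;0 0 1 0;0 0 .6 0;0 0 0 0' >/dev/null
python3 -m creep '0 0 .2 0;0 0 .2 0;0 0 0 0;0 0 0 0'
python3 d.py 659 -169 4 -43.5
```

```text
t: 3.6
tcp_pos: [660.6, -169.9, 7.5]
tcp_rot: [2.885, 1.24, 0.002]
contact_force: [-0.2, -0.1, 0.0]
opening: 0.749
gripper_force: 0.0
t 3.6 tcp [ 660.6 -169.9    7.5] ytool -43.5 tilt -1.0 q [-0.37  0.65  0.02  0.93 -0.    1.96] open 0.749 gf 0.0 F [-0.2 -0.1  0. ]
turn -0.0 shift units [-0.016 -0.071  0.14 ]
```

```bash
python3 -m creep '0 -.05 .2 0;0 0 0 0' >/dev/null; python3 -m creep '0 0 0 0;0 0 0 0;0 0 0 0;0 0 0 0;0 0 0 0;0 0 0 0' 0 60
python3 -m creep '0 0 -.3 0;0 0 -.5 0;0 0 -.8 0;0 0 -1 0;0 0 -.6 0;0 0 0 0'
python3 d.py 486.6 -147.3 40 103
```

```text
t: 4.27
tcp_pos: [659.4, -168.7, 1.7]
tcp_rot: [2.886, 1.24, 0.001]
contact_force: [-0.2, 0.9, 2.3]
opening: 0.29
gripper_force: 59.8
t: 4.77
tcp_pos: [661.7, -169.6, 86.7]
tcp_rot: [2.881, 1.238, 0.009]
contact_force: [0.6, -1.0, -0.7]
opening: 0.29
gripper_force: 59.3
t 4.77 tcp [ 661.7 -169.6   86.7] ytool -43.49 tilt -0.99997 q [-0.37  0.58  0.11  1.09 -0.    1.96] open 0.29 gf 59.3 F [ 0.6 -1.  -0.7]
turn 0.5849 shift units [-6.634 -2.453  1.814]
```

```bash
python3 -m creep '0 0 0 .117;0 0 0 .117;0 0 0 .117;0 0 0 .117;0 0 0 .117;-.95 -.35 0 0;-.95 -.35 0 0;-.95 -.35 0 0' >/dev/null
python3 -m creep '-.95 -.35 0 0;-.95 -.35 0 0;-.95 -.35 0 0;-.95 -.35 0 0;0 0 .9 0;0 0 .8 0;0 0 0 0;0 0 0 0'
python3 d.py 486.6 -147.3 5.2 103
```

```text
t: 6.1
tcp_pos: [481.8, -145.7, 37.9]
tcp_rot: [-3.12, -0.355, 0.004]
contact_force: [0.2, 0.0, -0.8]
opening: 0.294
gripper_force: 59.3
t 6.1 tcp [ 481.8 -145.7   37.9] ytool -77.01 tilt -0.99999 q [-0.45  0.33 -0.45  0.8  -0.    2.46] open 0.294 gf 59.3 F [ 0.2  0.  -0.8]
turn -0.0002 shift units [0.176 0.109 1.307]
```

```bash
python3 -m creep '.17 .1 .4 0;0 0 .4 0;0 0 .3 0;0 0 0 0;0 0 0 0'
python3 d.py 486.6 -147.3 5.2 103
```

```text
t: 6.52
tcp_pos: [487.4, -147.5, 10.6]
tcp_rot: [-3.121, -0.356, 0.002]
contact_force: [-0.1, -0.7, -1.0]
opening: 0.291
gripper_force: 59.3
t 6.52 tcp [ 487.4 -147.5   10.6] ytool -77.0 tilt -1.0 q [-0.45  0.37 -0.46  0.74 -0.    2.46] open 0.291 gf 59.3 F [-0.1 -0.7 -1. ]
turn 0.0 shift units [-0.029 -0.014  0.215]
```

```bash
python3 -m creep '0 0 .1 0;0 0 .1 0;0 0 0 0;0 0 0 0'
python3 -m creep '0 0 .04 0;0 0 0 0;0 0 0 0'
```

```text
t: 6.85
tcp_pos: [487.9, -147.8, 6.4]
tcp_rot: [3.121, 0.355, 0.0]
contact_force: [-0.9, 0.2, -0.8]
opening: 0.287
gripper_force: 59.3
t: 7.1
tcp_pos: [488.0, -147.8, 5.4]
tcp_rot: [3.121, 0.355, 0.0]
contact_force: [0.6, 0.7, -2.5]
opening: 0.295
gripper_force: 59.3
```

```bash
python3 -m creep '0 0 0 0;0 0 0 0;0 0 -.2 0;0 0 -.6 0;0 0 -1 0;0 0 -1 0;0 0 -1 0;0 0 0 -.12' 0.55 60
python3 -m creep '0 0 0 -.12;0 0 0 -.12;0 0 0 -.12;0 0 0 -.12;0 0 0 -.12;0 0 0 -.12;0 0 0 -.12;0 0 0 -.12' 0.7 >/dev/null
python3 -m creep '0 0 0 -.12;0 0 0 -.12;0 0 0 -.12;0 0 0 -.131;0 0 0 0;0 0 0 0' >/dev/null
python3 d.py 512.5 -259.4 60 13
```

```text
t: 7.77
tcp_pos: [491.0, -149.2, 105.8]
tcp_rot: [3.089, 0.543, 0.011]
contact_force: [0.6, 0.3, 0.3]
opening: 0.55
gripper_force: 0.0
t 8.43 tcp [ 488.1 -147.8  100.9] ytool -14.79 tilt -1.0 q [-0.45  0.27 -0.35  0.95 -0.    1.38] open 0.7 gf 0.0 F [0.4 0.4 0.7]
turn -0.485 shift units [-4.567 -0.052  1.637]out of range; nothing moved
```

```bash
python3 -m creep '0 0 0 -.121;0 0 0 -.121;0 0 0 -.121;0 0 0 -.122;-.91 0 .1 0;-.91 0 .3 0;-.91 0 .4 0;-.91 0 .4 0' >/dev/null
python3 -m creep '-.91 0 .4 0;0 0 0 0;0 0 0 0' 
python3 d.py 512.5 -259.4 3.5 13
python3 - <<'E'
from plant import *;import cv2,numpy as np
im=[]
for n,(x,y,w,h,k) in {"scene":(245,200,110,110,3.6),"top":(290,190,110,110,3.6)}.items():
    f=grab_frame(n);np.savez(f"pics/{n}1.npz",**f);im.append(cv2.resize(f["color"][y:y+h,x:x+w,::-1],None,fx=k,fy=k,interpolation=cv2.INTER_CUBIC))
cv2.imwrite("pics/v1.png",np.hstack(im))
E
```

```text
t: 9.35
tcp_pos: [512.6, -259.6, 59.9]
tcp_rot: [-1.965, -2.45, -0.0]
contact_force: [0.2, 0.6, 0.6]
opening: 0.702
gripper_force: 0.0
t 9.35 tcp [ 512.6 -259.6   59.9] ytool 12.56 tilt -1.0 q [-0.61  0.42 -0.24  0.91  0.    0.74] open 0.702 gf 0.0 F [0.2 0.6 0.6]
turn -0.0077 shift units [ 0.006 -0.     2.257]
```

View pics/v1.png

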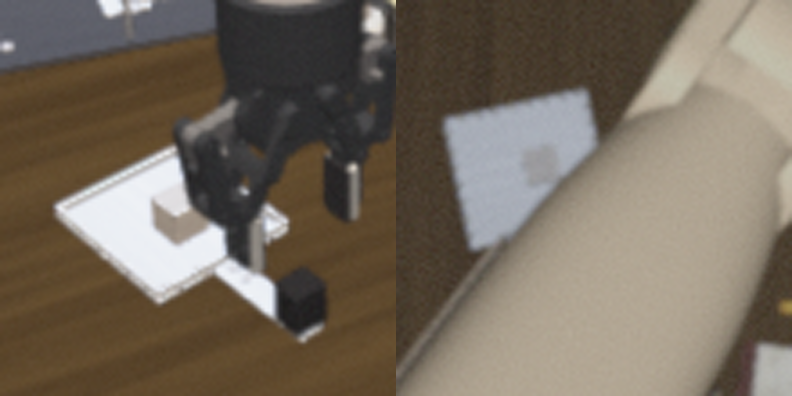

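The thick block sits level on the tray at scene crop (180,210) and top crop (540,163). The fingers straddle the handle at (300,300).

```bash
python3 -m creep '0 0 .6 -.008;0 0 .6 0;0 0 .6 0;0 0 .3 0;0 0 0 0;0 0 0 0'>/dev/null
python3 d.py 512.5 -259.4 3.5 13
python3 -m creep '0 0 .08 0;0 0 0 0'
python3 -m creep '0 0 0 0;0 0 0 0;0 0 0 0;0 0 0 0;0 0 0 0;0 0 0 0' 0 110
python3 d.py 512.5 -259.4 3.5 13
```

```text
t 9.95 tcp [ 512.8 -258.     8.2] ytool 13.17 tilt -1.0 q [-0.61  0.47 -0.3   0.8  -0.    0.73] open 0.697 gf 0.0 F [-0.1 -0.7  0.3]
turn 0.003 shift units [-0.051 -0.025  0.188]
t: 10.12
tcp_pos: [513.5, -259.0, 6.7]
tcp_rot: [1.952, 2.46, 0.0]
contact_force: [-0.8, 0.1, -0.2]
opening: 0.703
gripper_force: 0.0
t: 10.62
tcp_pos: [513.4, -259.1, 6.6]
tcp_rot: [1.952, 2.46, 0.0]
contact_force: [-0.6, 1.7, 6.3]
opening: 0.26
gripper_force: 108.2
t 10.62 tcp [ 513.4 -259.1    6.6] ytool 13.12 tilt -1.0 q [-0.61  0.48 -0.3   0.79  0.    0.73] open 0.26 gf 108.2 F [-0.6  1.7  6.3]
turn 0.0021 shift units [-0.005 -0.038  0.124]
```

```bash
python3 -m creep '0 0 -.1 0;0 0 -.3 0;0 0 -.5 0;0 0 -.6 0;0 0 -.6 0;0 0 -.4 0;0 0 -.2 0;0 0 0 0'
python3 -m creep '0 0 0 .03;0 0 0 .05;0 0 0 .06;0 0 0 .06;0 0 0 .06;0 0 0 .06;0 0 0 .05;0 0 0 .025'>/dev/null
python3 d.py 454.2 -112.1 47 -9.5
python3 - <<'E'
from plant import *;import cv2,numpy as np
f=grab_frame("scene");np.savez("pics/scene2.npz",**f);cv2.imwrite("pics/v2.png",cv2.resize(f["color"][190:310,240:390,::-1],None,fx=4,fy=4,interpolation=cv2.INTER_CUBIC))
E
```

```text
t: 11.28
tcp_pos: [513.5, -259.3, 74.5]
tcp_rot: [1.952, 2.459, -0.0]
contact_force: [0.5, -0.1, -3.0]
opening: 0.257
gripper_force: 107.9
t 11.95 tcp [ 512.1 -258.3   72. ] ytool -9.64 tilt -1.0 q [-0.61  0.41 -0.22  0.94 -0.    1.13] open 0.262 gf 107.8 F [-0.4  0.3 -3.1]
turn -0.0025 shift units [ 5.386 -3.246  1.011]
```

View pics/v2.png

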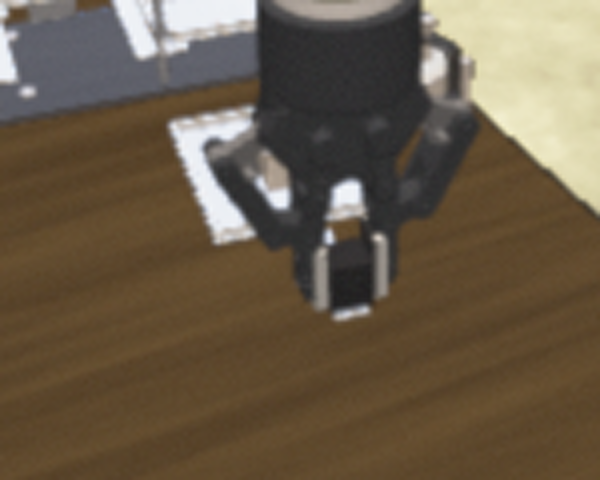

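The tray hangs from the grip with the block on it; visible left rim corners at crop (175,122) and (217,243). I'll check sag against the model.

Run:
```python
from h import *
s=dict(np.load("pics/scene2.npz"))
yaw=np.radians(80.36)
def pts(tilt,P):
    P=np.array(P,float);h=np.array([-125,0,20.]);q=P-h;c,n=np.cos(tilt),np.sin(tilt)
    q=np.c_[q[:,0]*c+q[:,2]*n,q[:,1],-q[:,0]*n+q[:,2]*c]
    return rack2w([512.2,-258.4,yaw],q+[0,0,20+65.4])
for tl in(0,1,2,4,6):print(tl,((proj(s,pts(np.radians(tl),[[55,50,10],[-55,50,10]]))-[240,190]+.5)*4).round(0).tolist())
```

```text
0 [[170.0, 122.0], [216.0, 230.0]]
1 [[171.0, 127.0], [216.0, 232.0]]
2 [[171.0, 131.0], [217.0, 234.0]]
4 [[172.0, 141.0], [217.0, 238.0]]
6 [[173.0, 151.0], [218.0, 243.0]]
```

```bash
python3 -m creep '.2 -.12 0 0;.5 -.3 .05 0;.75 -.45 .1 0;.8 -.5 .15 0;.8 -.5 .15 0;.8 -.5 .15 0;.75 -.45 .15 0;.5 -.3 .1 0'>/dev/null
python3 -m creep '.2 -.1 .1 0;0 0 0 0;0 0 0 0'>/dev/null
python3 d.py 454.2 -112.1 47 -9.5
python3 - <<'E'
from plant import *;import cv2,numpy as np
im=[]
for n,(x,y,w,h) in {"scene":(220,140,115,125),"top":(190,150,150,125)}.items():
    f=grab_frame(n);np.savez(f"pics/{n}3.npz",**f);im.append(cv2.resize(f["color"][y:y+h,x:x+w,::-1],None,fx=3,fy=4.2 if 0 else 3,interpolation=cv2.INTER_CUBIC))
cv2.imwrite("pics/v3.png",np.hstack(im))
E
```

```text
t 12.92 tcp [ 456.1 -115.3   49.7] ytool -9.48 tilt -1.0 q [-0.42  0.25 -0.52  0.8  -0.    1.32] open 0.262 gf 107.9 F [ 0.7 -0.9 -2.8]
turn 0.0004 shift units [ 0.113 -0.094  0.106]
```

View pics/v3.png

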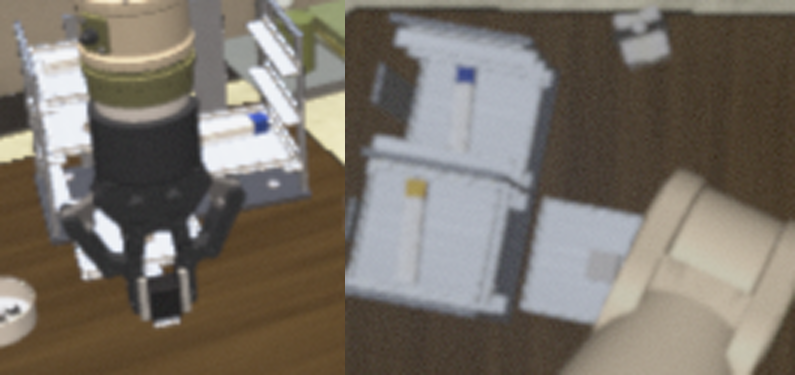

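Top crop: the tray's front rim corners are at (545,197) and (522,309), just ahead of the near bay's opening, with the block at (602,265).

Run:
```python
from h import *
t=dict(np.load("pics/top3.npz"));W=cloud(t)
for X,Y in((545,197),(522,309)):
    o,d=ray(t,(190+(X-345)/3-.33,150+Y/3-.33));w=o+d*(53-o[2])/d[2]
    for p in((552.2,130.1,1.411),(552.5,130.05,1.408)):
        c,s=np.cos(p[2]),np.sin(p[2]);e=w-[p[0],p[1],0];print(w.round(1),(c*e[0]+s*e[1]).round(1),(-s*e[0]+c*e[1]).round(1))
# depth: tray sheet heights along its depth
for v,u in((235,255),(240,262),(232,268),(222,268)):print(u,v,W[v,u].round(1))
m=(W[...,2]>35)&(W[...,2]<60)&(W[...,0]>400)&(W[...,0]<560)&(W[...,1]>-60)&(W[...,1]<55)
P=W[m];A=np.c_[P,np.ones(len(P))];k=np.linalg.lstsq(np.c_[P[:,:2],np.ones(len(P))],P[:,2],rcond=None)[0];print(len(P),k,cv2.minAreaRect(P[:,:2].astype(np.float32)))
```

```text
[535.7  51.7  53. ] -80.0 3.8
[535.7  51.7  53. ] -80.0 3.9
[435.9  68.8  53. ] -79.0 105.1
[435.9  68.8  53. ] -79.3 105.1
255 235 [483.7  55.2  41.1]
262 240 [470.4  35.4  45.1]
268 232 [492.4  20.7  39.4]
268 222 [519.1  21.   43.4]
902 [ 3.21693243e-03 -1.44146854e-04  4.45641272e+01] ((478.3544006347656, 18.109054565429688), (87.91693878173828, 99.79071044921875), 79.85525512695312)
```

Tray and bay agree in the same camera, with a 2.4 mm sideways correction. The tray is level. I'll enter slowly.

```bash
python3 -m creep '.1 -.094 .1 0;0 0 0 0;0 0 0 0' >/dev/null; python3 d.py 454.2 -112.1 47 -9.5
python3 -m creep '.2 0 0 0;.4 0 0 0;.4 0 0 0;.4 0 0 0;.4 0 0 0;.2 0 0 0;0 0 0 0'; python3 d.py 475.7 16.1 47 -9.5
```

```text
t 13.27 tcp [ 453.3 -112.2   46.8] ytool -9.54 tilt -1.0 q [-0.41  0.25 -0.53  0.79 -0.    1.32] open 0.262 gf 107.9 F [-0.7 -0.5 -3.1]
turn -0.0008 shift units [ 0.011  0.034 -0.007]
t: 13.85
tcp_pos: [461.8, -61.0, 47.0]
tcp_rot: [-2.395, -2.032, -0.0]
contact_force: [0.1, -0.4, -2.9]
opening: 0.261
gripper_force: 107.9
t 13.85 tcp [461.8 -61.   47. ] ytool -9.37 tilt -1.0 q [-0.3   0.25 -0.53  0.79  0.    1.43] open 0.261 gf 107.9 F [ 0.1 -0.4 -2.9]
turn 0.0022 shift units [3.135e+00 4.000e-02 2.000e-03]
```

```bash
python3 -m creep '.2 .03 0 0;.4 0 0 0;.5 0 0 0;.5 0 0 0;.4 0 0 0;.2 0 0 0;0 0 0 0;0 0 0 0'; python3 d.py 475.7 16.1 47 -9.5
python3 -m creep '0 0 .08 0;0 0 .08 0;0 0 0 0';python3 -m creep '0 0 .04 0;0 0 0 0'; python3 d.py 475.7 16.1 42 -9.5
```

```text
t: 14.52
tcp_pos: [471.6, -8.4, 47.0]
tcp_rot: [2.397, 2.03, -0.001]
contact_force: [-0.7, -0.6, -4.1]
opening: 0.258
gripper_force: 107.9
t 14.52 tcp [471.6  -8.4  47. ] ytool -9.47 tilt -1.0 q [-0.19  0.26 -0.51  0.8  -0.    1.55] open 0.258 gf 107.9 F [-0.7 -0.6 -4.1]
turn 0.0005 shift units [ 0.993  0.002 -0.001]
t: 14.77
tcp_pos: [471.2, -8.9, 42.6]
tcp_rot: [-2.399, -2.028, 0.001]
contact_force: [-0.7, -0.4, -3.3]
opening: 0.259
gripper_force: 107.9
t: 14.93
tcp_pos: [471.5, -8.8, 41.9]
tcp_rot: [2.399, 2.029, -0.0]
contact_force: [-0.1, -0.6, -1.8]
opening: 0.263
gripper_force: 108.2
t 14.93 tcp [471.5  -8.8  41.9] ytool -9.55 tilt -1.0 q [-0.19  0.27 -0.52  0.78 -0.    1.55] open 0.263 gf 108.2 F [-0.1 -0.6 -1.8]
turn -0.0008 shift units [ 1.012e+00  1.000e-03 -3.000e-03]
```

```bash
python3 -m creep '.15 0 .02 0;.2 0 0 0;.2 0 0 0;.2 0 0 0;.1 0 0 0;0 0 0 0';python3 -m creep '.06 0 0 0;0 0 0 0'|grep -E 'pos|contact';python3 -m creep '.06 0 0 0;0 0 0 0'|grep -E 'pos|contact'; python3 d.py 475.7 16.1 42 -9.5
```

```text
t: 15.43
tcp_pos: [475.4, 13.5, 41.6]
tcp_rot: [-2.397, -2.031, -0.001]
contact_force: [0.0, 1.4, -3.0]
opening: 0.261
gripper_force: 108.2
tcp_pos: [475.5, 14.3, 41.6]
contact_force: [-0.5, 0.5, -0.3]
tcp_pos: [475.7, 15.5, 41.6]
contact_force: [0.2, 0.0, -1.3]
t 15.77 tcp [475.7  15.5  41.6] ytool -9.51 tilt -1.0 q [-0.14  0.27 -0.51  0.79  0.    1.6 ] open 0.256 gf 108.3 F [ 0.2  0.  -1.3]
turn -0.0003 shift units [ 0.024 -0.003 -0.016]
```

Not at the stop yet, so I'll step on until the force rises.

```bash
python3 -m creep '.05 0 0 0;0 0 0 0'|grep -E 'pos|contact';python3 -m creep '.05 0 0 0;0 0 0 0'|grep -E 'pos|contact';python3 -m creep '.04 0 0 0;0 0 0 0'|grep -E 'pos|contact'
```

```text
tcp_pos: [475.9, 16.5, 41.6]
contact_force: [-0.7, -1.8, -0.4]
tcp_pos: [475.9, 16.8, 41.6]
contact_force: [-1.2, -6.6, 0.5]
tcp_pos: [476.0, 16.7, 41.7]
contact_force: [-2.3, -10.0, 1.2]
```

Contact with the stop: 10 N at y = 16.7. I'll release now and withdraw upward.

```bash
python3 -m creep '0 0 0 0;0 0 0 0;0 0 0 0;0 0 0 0' 0.6|grep -E 'pos|contact|open'
python3 -m creep '0 0 -.2 0;0 0 -.4 0;0 0 -.8 0;0 0 -.8 0;-.3 0 -.8 0;-.6 0 -.6 0;-.9 0 -.5 0;-1 0 -.3 0'
python3 -m creep '-1 0 -.5 0;-1 0 -.5 0;-1 0 -.5 0;-1 0 -.5 0;-1 0 0 0;-1 0 0 0;-.5 0 0 0;0 0 0 0'
python3 - <<'E'
from plant import *;import cv2,numpy as np
im=[]
for n,(x,y,w,h) in {"scene":(220,135,125,125),"top":(190,150,140,125)}.items():
    f=grab_frame(n);np.savez(f"pics/{n}4.npz",**f);im.append(cv2.resize(f["color"][y:y+h,x:x+w,::-1],None,fx=3,fy=3,interpolation=cv2.INTER_CUBIC))
cv2.imwrite("pics/v4.png",np.hstack(im))
E
```

```text
tcp_pos: [476.2, 19.1, 41.6]
contact_force: [0.5, -0.0, -0.8]
opening: 0.6
t: 17.27
tcp_pos: [465.5, -50.4, 154.3]
tcp_rot: [2.394, 2.03, 0.003]
contact_force: [0.3, 0.0, -0.2]
opening: 0.601
gripper_force: 0.0
t: 17.93
tcp_pos: [437.7, -212.6, 202.3]
tcp_rot: [2.4, 2.025, 0.0]
contact_force: [0.5, -0.1, 0.2]
opening: 0.595
gripper_force: 0.0
```

View pics/v4.png

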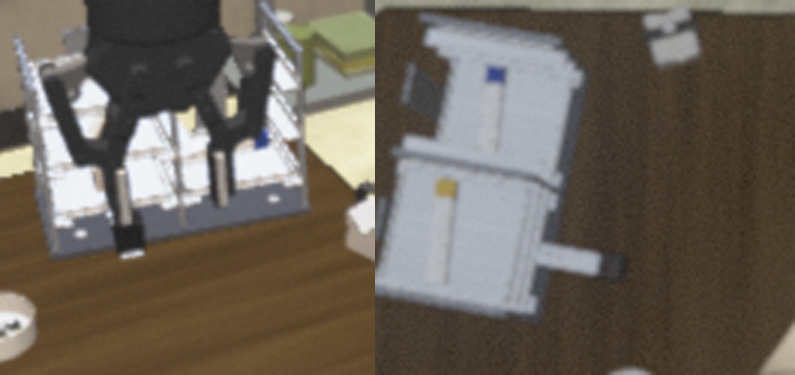

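The tray lies on the near low rails. The handle is at top crop (612,265), and the stored sheets, tubes and base look unchanged. I'm out of pictures, so I'll clear the arm and check the block and tray by depth.

```bash
python3 -m creep '-1 .3 0 0;-1 .3 0 0;-1 .3 0 0;-1 .3 0 0;-1 .3 0 0;-1 .3 0 0;-.5 0 0 0;0 0 0 0'|grep -E 't:|pos'
python3 - <<'E'
from plant import *;from h import *
a=dict(np.load("pics/top0.npz"));a2=dict(np.load("pics/scene0.npz"))
s=grab_frame("scene");t=grab_frame("top");S=cloud(s);T=cloud(t);p=(552.5,130.05,1.408)
def inr(W):
    e=W-[p[0],p[1],0];c,n=np.cos(p[2]),np.sin(p[2]);return np.stack([c*e[...,0]+n*e[...,1],-n*e[...,0]+c*e[...,1],e[...,2]],-1)
def box(W,lo,hi):
    r=inr(W);m=np.all((r>lo)&(r<hi),-1);q=r[m];print(len(q),q.min(0).round(0),np.median(q,0).round(1),q.max(0).round(0)) if len(q) else print(0)
print("handle");box(T,[-150,30,50],[-90,85,85]);box(S,[-150,30,50],[-90,85,85])
print("block on tray");box(S,[-50,30,48],[50,84,74])
# changes between first and last pictures outside tray and arm
for n,f,g in(("top",a,t),("scene",a2,s)):
    d=(np.abs(f["color"].astype(int)-g["color"]).max(-1)>40).astype(np.uint8)
    k,l,st,c=cv2.connectedComponentsWithStats(cv2.morphologyEx(d,cv2.MORPH_CLOSE,np.ones((5,5))));print(n,[(*st[i].tolist(),) for i in range(1,k) if st[i,4]>12])
E
```

```text
t: 18.7
tcp_pos: [455.5, -379.2, 201.0]
tcp_rot: [-2.399, -2.028, 0.0]
handle
81 [-136.   47.   57.] [-125.5   58.9   68.2] [-114.   71.   75.]
108 [-139.   46.   50.] [-135.    58.7   64.9] [-115.   70.   71.]
block on tray
59 [-28.  44.  48.] [-23.   57.1  57.1] [ 0. 70. 64.]
top [(332, 166, 15, 15, 129), (297, 196, 192, 204, 12443), (303, 214, 66, 46, 1852), (239, 220, 27, 28, 252), (509, 232, 14, 19, 49), (422, 235, 7, 10, 42), (481, 241, 30, 47, 430), (499, 241, 5, 5, 18), (396, 303, 13, 10, 82), (169, 320, 124, 80, 5818), (460, 338, 172, 62, 5750), (288, 354, 10, 5, 24)]
scene [(65, 0, 107, 129, 2438), (274, 0, 94, 80, 5219), (27, 20, 3, 11, 13), (28, 34, 218, 366, 25107), (34, 47, 5, 19, 61), (325, 72, 11, 7, 44), (239, 82, 135, 168, 7579), (260, 221, 76, 74, 2400), (0, 225, 14, 19, 137), (358, 234, 14, 17, 192)]
```

```bash
python3 -c "
from plant import *;print(close_job())"
```

```text
the job is handed in; nothing more can be done
None
```

The thick block is on the tray, and the tray is released fully home against the back stop on the near bay's lowest rails. The job was handed in at about 19 s, and I saw no sign that anything else had moved.

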